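# Bring the drilling machine into service

## Task

With the fingers closed, bring the drilling machine into service: on the grey switch box push the green-dot end of the black rocker fully down, then on the push-button station press the blue button fully in (it stays in), and last press the green button fully in for a moment and let it spring back. Keep to this order, do not press the red or the yellow button, and only touch the controls: do not lift or shift the loose switch box, and leave everything else where it stands.

Things in the scene. Friction and masses are not known exactly. Their poses are not given: they have to be found in the camera images.
- switchbox: grey plastic switch box with a black rocker on top, standing loose on the table on its underside: 64 (x) x 120 (y) x 50 mm (z), 0.75 to 1 kg. Origin at the centre of its underside, z up. A black rocker switch lies along its y axis on top: the end with a green dot is towards +y. It may stand left or right of the station, turned up to about 35 degrees.
- rocker (a joint): tilt of the black rocker (26 x 70 x 14 mm, pivot across the box 64 mm above the table, at the box's centre): 0 = off, green-dot end raised by about 11 degrees; 0.4 rad = fully on, green-dot end down against its stop. It stays where it is left (friction about 0.035 N m, so 1.5 to 4 N on the dot end). It starts at 0 to 0.05.
- rocker_on (a point): point on the rocker's top face at its green-dot end, 27 mm from the pivot; about 76 mm above the table when off and 65 mm when fully on. Press down here to switch on.
- rocker_off (a point): the same point at the rocker's other, plain end.
- station: fixed grey push-button station, 150 x 150 x 50 mm with a dark top plate; origin at the centre of its underside, z up. Four buttons stand on its top in a square of 65 mm spacing, in any order; each has an aluminium collar 40 mm in diameter and 8 mm high (its top 60 mm above the table).
- blue (a joint): slide joint of the blue button: 0 = out, grows as it is pressed straight down, 0.007 m = fully in. Control-on button that latches: it needs about 3 N all the way and stays in where it is left.
- blue_top (a point): centre of the top face of the blue button (30 mm in diameter), 72 mm above the table when the button is out; it moves down with the button. z up.
- green (a joint): slide joint of the green button: 0 = out, grows as it is pressed straight down, 0.007 m = fully in. Start button. Sprung: needs about 2 N to start moving and 5 N fully in; springs back out when let go.
- green_top (a point): centre of the top face of the green button (30 mm in diameter), 72 mm above the table when the button is out; it moves down with the button. z up.
- yellow (a joint): slide joint of the yellow button: 0 = out, grows as it is pressed straight down, 0.007 m = fully in. Jog button, not to be pressed. Sprung: needs about 2 N to start moving and 5 N fully in; springs back out when let go.
- yellow_top (a point): centre of the top face of the yellow button (30 mm in diameter), 72 mm above the table when the button is out; it moves down with the button. z up.
- red (a joint): slide joint of the red button: 0 = out, grows as it is pressed straight down, 0.007 m = fully in. Stop button with a mushroom head, not to be pressed. Sprung: needs about 2 N to start moving and 5 N fully in; springs back out when let go.
- red_top (a point): centre of the top face of the red mushroom button (40 mm in diameter), 86 mm above the table when the button is out; it moves down with the button. z up.
- fitting: loose brass pipe fitting with a small red wheel, 38 mm in diameter, 72 mm high, standing between the two boxes; origin under its centre. Leave alone.
- flange: loose dark steel ring flange lying flat, 100 mm outside, 44 mm hole, 16 mm thick; origin under its centre. Leave alone.
- wrench: loose steel wrench, 200 mm long, lying flat near the back; origin on its underside. Leave alone.
- lamp: loose black inspection lamp standing upright, 34 x 50 x 190 mm, at the left; origin under its centre. Leave alone.
- oil: loose white plastic oil bottle with a yellow cap, 60 mm in diameter, 150 mm high, at the right; origin under its centre. Leave alone.
- chuckkey: loose steel T-shaped chuck key lying flat at the right, 90 mm cross bar, about 90 mm long, 20 mm high; origin on the table beneath its shank. Leave alone.
- bush: loose copper-coloured bush standing on end, 44 mm in diameter, 30 mm high; origin under its centre. Leave alone.
Not all that is in view belongs to the job. Leave any turquoise look-alike of the switchbox alone.

How it is judged:
By the outcome, as a careful person would: the job done as asked, in the order asked, and still so for the second after the job is handed in, with the robot touching nothing.
It also fails if it takes over 48 s, if anything falls off the work surface, if the arm or the gripper's body presses on something with over 40 N, if the wrist force passes 120 N, or if a joint passes its speed limit or range.

## Robot

A 6-joint arm with a two-finger parallel gripper is mounted at the origin on the work surface. World frame = base frame: x ahead of the robot, y to its left, z up, the work surface at z = 0. Lengths are in m, angles in rad, forces in N, time in s.
With the tool pointing down it reaches from about 0.35 to 0.875 m from the base axis. Payload 15.5 kg.
Tool frame: the origin (TCP) lies at the very end of the fingers, on their centre line; the grasp point (between the pads) lies bot.grip_point_offset behind it (bot.grip_point_offset is the distance from the TCP to the grasp point, in m); x points along the fingers, z is the direction in which the jaws open and shut, and the axes are right-handed (so a half turn about x gives the same grasp; the last joint's range is limited). The gripper opens to 85 mm and grips with 20 to 120 N. Pads are 22 mm wide; open, the fingers measure 114 mm over their backs; the gripper's body (76 mm by 85 mm) begins 54 mm behind the grasp point. The pads swing forward as they close: fully open they stand 13 mm farther back than shut.
Start: joints at [-1.347, 0.494, 1.345, -0, 1.302, -0.096], TCP at [0.196, -0.593, 0.231] pointing down, gripper open.
Joint ranges: [-2.91, 2.91], [-0.82, 2.16], [0.22, 2.67], [-1.22, 4.37], [0.12, 2.79], [-3.08, 3.08]. Speed limits (rad/s): [1.89, 1.89, 2.57, 3.01, 3.01, 3.01].

## Interface

Orientations are given as a 3x3 rotation matrix whose columns are the frame's x, y, z axes.
In Python, from cell import bot, status, cams gives the robot as it stands. The module is installed in compiled form; this text tells all that it offers. Calls block until the motion is done:
- bot.movep(position, orientation): joint-space move of the TCP to a pose.
- bot.movel(position, orientation=None, rate=0.15): straight line of the TCP; orientation=None keeps the orientation; rate is the mean speed in m/s.
- bot.goto_joints(angles): joint-space move.
- bot.command_gripper(opening, squeeze=None): finger opening in m; squeeze is the grip in N (None keeps the last); returns when the fingers have stopped.
- bot.sleep(seconds).
- bot.solve_ik(position, orientation): joint angles nearest the present ones, or None.
- status.read_state(): the state.
- cams.camera(name): name is "scene" or "top" or "wrist"; returns (picture, depth): 400x640x3 uint8, red, green, blue; 400x640 float32, m along the optical axis (not along the pixel's ray), 0 where there is no reading.
- cams.camera_params(name): a dict with "intrinsics" (3x3 intrinsics, pixels), "R" (3x3) and "t" (3): a world point X has camera coordinates R X + t. Camera axes: x right, y down, z forward; pixel columns grow to the right and rows downward; lengths in m; the calibration is good to about 2 mm. A picture is of the moment at which its call begins: read the wrist's pose just before it. camera_params takes no time and is no camera call; for the wrist camera it gives the pose at the moment of the call.
A pose or a line that the arm cannot do raises bot.MotionError and nothing moves.
- bot.hand_in(): hands the job in, once; it reports no verdict.
The state is a dict: "time_s": time; "joints": joint angles; "joint_velocities": joint speeds; "joint_efforts": joint torques, N m; "tcp_pos": TCP position; "tool_rot": TCP orientation; "ft_force": force on the tool from outside, world axes, zero at the start; "torque": the same for the moment, N m; "width": finger opening in m.
Only numpy, scipy, OpenCV 4.12 (cv2) and the standard library are available. Lean on these libraries where they do the work, as an engineer would, in place of code of your own. Each camera call takes 0.05 s, during which the arm holds its last target.

## Working session

There is one attempt and no reset: what is moved stays moved. The work goes in short steps, each a Python script; the robot and the scene stay as the last script left them, time stands still between calls to the robot, and variables do not carry over. Pictures are saved under pics/ and viewed, and the job is handed in when it is done.

```bash
mkdir -p pics; python3 - <<'E'
from cell import bot,status,cams
import cv2,numpy as np
s=status.read_state();print(s['time_s'],s['tcp_pos'],s['width'],bot.grip_point_offset, s['tool_rot'])
for n in('top','scene'):
    im,d=cams.camera(n);cv2.imwrite(f'pics/{n}0.png',im[:,:,::-1]);np.save(f'{n}0.npy',d);p=cams.camera_params(n);print(n,p)
E
```

```text
0.0 [ 0.19641745 -0.59294575  0.23069158] 0.08537479684609643 0.0187 [[-2.55449139e-04  9.49310679e-01  3.14339258e-01]
 [ 1.21620107e-03  3.14339330e-01 -9.49309911e-01]
 [-9.99999228e-01  1.39799341e-04 -1.23485037e-03]]
top {'intrinsics': array([[460.95315744,   0.        , 317.10603928],
       [  0.        , 460.95315744, 204.63208555],
       [  0.        ,   0.        ,   1.        ]]), 'R': array([[ 0.02866942, -0.99957323, -0.0056056 ],
       [-0.99812092, -0.02832304, -0.05433639],
       [ 0.05415443,  0.00715285, -0.99850695]]), 't': array([0.01183925, 0.55680181, 1.19166057])}
scene {'intrinsics': array([[410.07565972,   0.        , 322.32634001],
       [  0.        , 410.07565972, 200.61182733],
       [  0.        ,   0.        ,   1.        ]]), 'R': array([[ 0.77943758,  0.62636315, -0.01209368],
       [ 0.36778346, -0.47312159, -0.80055686],
       [-0.5071611 ,  0.61953625, -0.59913475]]), 't': array([-0.45640657, -0.13015633,  1.50922724])}
```

View pics/top0.png

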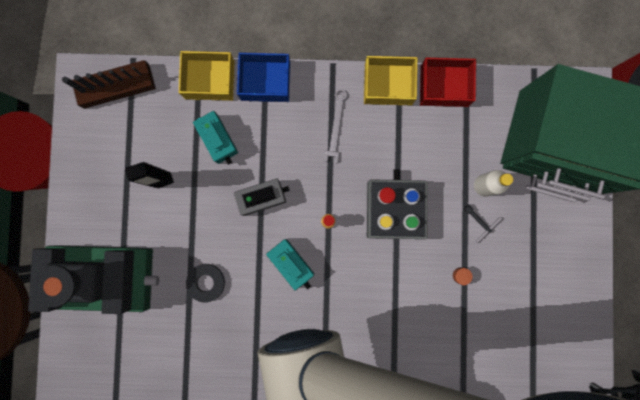

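View pics/scene0.png

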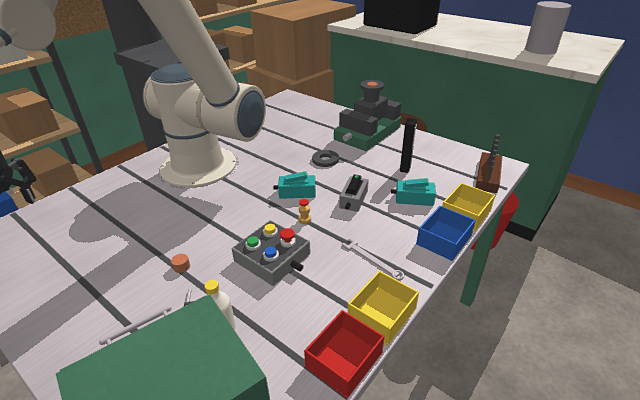

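The top view shows the grey box at (260,197), with its green dot near (248,200). Two turquoise look-alikes sit at (215,137) and (290,264). The station is at (397,209), with red (387,196), blue (412,196), yellow (386,221) and green (412,222). Other things that could be confused by colour are the red fitting wheel (328,221) and the yellow and blue bins at the back. My choice is the grey box plus the station's blue and green buttons, which I'll check in a crop.

```bash
cat > h.py <<'E'
import numpy as np,cv2
def ray(p,uv,z):
    K,R,t=p['intrinsics'],p['R'],p['t']
    d=R.T@np.linalg.solve(K,[uv[0],uv[1],1]);c=-R.T@t
    return c+d*(z-c[2])/d[2]
def proj(p,X):
    q=p['intrinsics']@(p['R']@np.asarray(X)+p['t']);return q[:2]/q[2]
def blobs(im,lo,hi,box,minA=8):
    hsv=cv2.cvtColor(im,cv2.COLOR_RGB2HSV);m=cv2.inRange(hsv,np.array(lo),np.array(hi))
    k=np.zeros_like(m);x0,y0,x1,y1=box;k[y0:y1,x0:x1]=m[y0:y1,x0:x1]
    n,l,st,c=cv2.connectedComponentsWithStats(k)
    return [(st[i,4],c[i]) for i in range(1,n) if st[i,4]>=minA]
E
python3 - <<'E'
from cell import cams
from h import *
im=cv2.imread('pics/top0.png')[:,:,::-1].copy();p=cams.camera_params('top')
for n,lo,hi,z,b in [('blue',(105,120,60),(130,255,255),.072,(365,175,430,242)),('green',(55,100,50),(85,255,255),.072,(365,175,430,242)),('yellow',(18,100,80),(35,255,255),.072,(365,175,430,242)),('red',(0,150,60),(8,255,255),.086,(365,175,430,242)),('dot',(50,80,40),(85,255,255),.076,(232,175,292,220))]:
    for a,c in blobs(im,lo,hi,b,4): print(n,a,c.round(1),ray(p,c,z).round(4))
c=im[165:250,225:435];cv2.imwrite('pics/crop0.png',cv2.resize(c,None,fx=3.8,fy=3.8,interpolation=cv2.INTER_CUBIC)[:,:,::-1])
d=np.load('top0.npy')
for n,uv in [('boxdot',(248,200)),('tbl',(300,205)),('stn',(399,209))]:
    zc=d[uv[1],uv[0]];X=p['R'].T@(np.linalg.solve(p['intrinsics'],[uv[0],uv[1],1])*zc-p['t']);print(n,X)
E
```

```text
blue 98 [412.1 195.8] [ 0.582 -0.209  0.072]
green 96 [411.9 221.7] [ 0.5174 -0.2097  0.072 ]
yellow 112 [385.7 221.2] [ 0.5167 -0.1444  0.072 ]
red 194 [387.3 194.8] [ 0.5815 -0.145   0.086 ]
dot 32 [248.5 198.5] [0.5634 0.1985 0.076 ]
boxdot [0.55939026 0.19901872 0.07953215]
tbl [0.554755   0.07309737 0.00081   ]
stn [ 0.54897182 -0.18007571  0.05349033]
```

View pics/crop0.png

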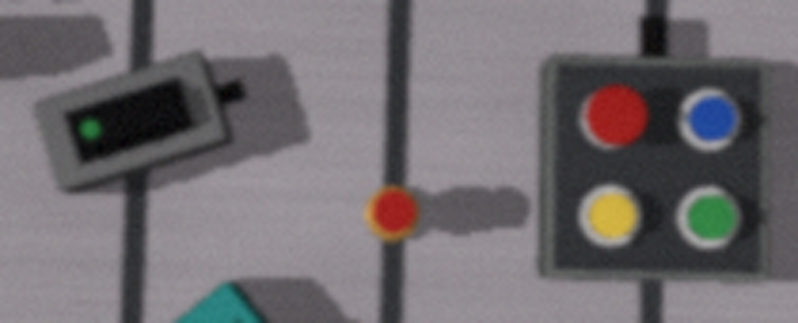

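The crop confirms the choice: a grey box with a black rocker and its dot at the left end, plus blue (back right) and green (front right). The spacing measures 65 mm, as given. Next I'll close the fingers and take a wrist view over the box.

```bash
python3 - <<'E'
from cell import bot,status,cams
from h import *
im=cv2.imread('pics/top0.png')[:,:,::-1].copy();p=cams.camera_params('top')
g=im[180:215,236:290].max(2);m=np.zeros(im.shape[:2],np.uint8);m[180:215,236:284]=(im[180:215,236:284].max(2)<45)*255
cs,_=cv2.findContours(m,cv2.RETR_EXTERNAL,cv2.CHAIN_APPROX_NONE);c=max(cs,key=cv2.contourArea)
r=cv2.minAreaRect(c);print(r)
q=cv2.boxPoints(r);print([ray(p,x,.066)[:2].round(4) for x in q],'ctr',ray(p,r[0],.066)[:2])
# yaw: dot minus centre
v=(ray(p,(248.5,198.5),.076)-ray(p,r[0],.066))[:2];print('dot-ctr',v,np.linalg.norm(v),np.degrees(np.arctan2(v[1],v[0])))
bot.command_gripper(0.0)
R=np.array([[0,1,0],[0,0,-1],[-1,0,0]],float)
R0=status.read_state()['tool_rot']
pos=np.array([0.50,0.17,0.30]);print(bot.solve_ik(pos,R))
bot.movep(pos,R)
p=cams.camera_params('wrist');im,d=cams.camera('wrist');cv2.imwrite('pics/w0.png',im[:,:,::-1]);np.savez('w0.npz',d=d,K=p['intrinsics'],R=p['R'],t=p['t'])
s=status.read_state();print(s['time_s'],s['tcp_pos'],s['width'],s['joints'],s['ft_force'])
E
```

```text
((258.96221923828125, 196.38035583496094), (13.651288032531738, 30.81577491760254), 72.47443389892578)
[array([0.5736, 0.2162]), array([0.5991, 0.1431]), array([0.5666, 0.1317]), array([0.5412, 0.2047])] ctr [0.570088   0.17394005]
dot-ctr [-0.00671039  0.02452815] 0.02542950152870852 105.30053145219306
[ 2.14642252e-01  2.92184260e-01  1.48112566e+00 -4.44089210e-16
  1.36828273e+00  1.78543858e+00]
3.8167 [0.50020452 0.16949573 0.29992388] -7.834753170634802e-06 [ 2.13673588e-01  2.92350511e-01  1.48109415e+00 -8.49491456e-05
  1.36824961e+00  1.78520275e+00] [ 0.19663708 -0.05938642 -0.67602336]
```

View pics/w0.png

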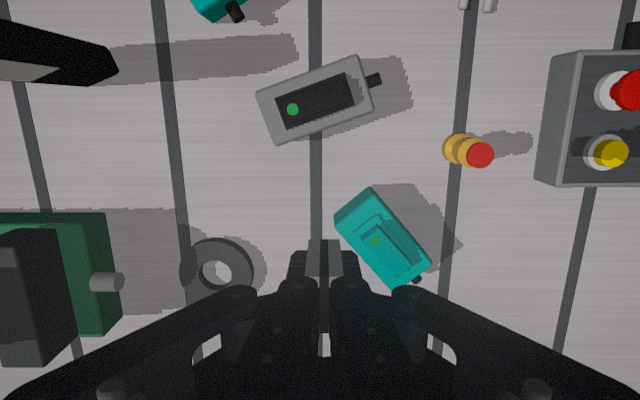

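The wrist view shows the grey box at (315,98), with its dot at (293,109) on the left. One turquoise look-alike is at (382,238), and the closed fingers are clear of everything.

```bash
python3 - <<'E'
from h import *
w=np.load('w0.npz');p={'intrinsics':w['K'],'R':w['R'],'t':w['t']}
im=cv2.imread('pics/w0.png')[:,:,::-1].copy()
for a,c in blobs(im,(50,80,40),(85,255,255),(255,60,360,140),6):
    print('dot',a,c,ray(p,c,.076)); u,v=c.round().astype(int); print(p['R'].T@(np.linalg.solve(p['intrinsics'],[u,v,1])*w['d'][v,u]-p['t']))
m=np.zeros(im.shape[:2],np.uint8);m[60:140,255:362]=(im[60:140,255:362].max(2)<60)*255
cs,_=cv2.findContours(m,cv2.RETR_EXTERNAL,cv2.CHAIN_APPROX_NONE);c=max(cs,key=cv2.contourArea)
r=cv2.minAreaRect(c);q=[ray(p,x,.064)[:2] for x in cv2.boxPoints(r)];print(r,np.round(q,4))
for i in range(4):
    e=q[(i+1)%4]-q[i];print(np.linalg.norm(e).round(4),np.degrees(np.arctan2(e[1],e[0])).round(1))
print('ctr',ray(p,r[0],.066))
for X in ([.5634,.1985,.076],): print(proj(p,X))
E
```

```text
dot 131 [292.33587786 108.87022901] [0.56308683 0.20304499 0.076     ]
[0.562949   0.20346443 0.07518142]
((314.9330749511719, 100.96923828125), (33.86315155029297, 74.22107696533203), 69.67686462402344) [[0.574  0.2228]
 [0.5994 0.1501]
 [0.5679 0.1373]
 [0.5413 0.2114]]
0.0769 -70.7
0.0341 -157.9
0.0787 109.7
0.0347 19.1
ctr [0.5709348  0.18009321 0.066     ]
[296.76915996 108.54778004]
```

```bash
cat >> h.py <<'E'
def Rdown(a):
    c,s=np.cos(a),np.sin(a);return np.array([[0,c,s],[0,s,-c],[-1,0,0.]])
def press(bot,status,x,y,z0,zmin,Fmax,R):
    bot.movel([x,y,z0],R,rate=0.12)
    bot.sleep(0.15);f0=np.array(status.read_state()['ft_force']);z=z0;log=[]
    while z>zmin:
        z-=0.001;bot.movel([x,y,z],None,rate=0.02)
        s=status.read_state();f=np.array(s['ft_force'])-f0;log.append((round(z*1e3,1),round(s['tcp_pos'][2]*1e3,1),f.round(1).tolist()))
        if f[2]>Fmax or np.hypot(f[0],f[1])>8:break
    bot.sleep(0.2);s=status.read_state();print('hold',s['tcp_pos'].round(4),(s['ft_force']-f0).round(1))
    for l in log:print(*l)
    return z
E
python3 - <<'E'
from cell import bot,status,cams
from h import *
x,y=0.563,0.201
R=min((Rdown(np.radians(a)) for a in(108,-72)),key=lambda R:1 if bot.solve_ik([x,y,.13],R) is None else abs(bot.solve_ik([x,y,.13],R)[5]))
bot.movep([x,y,.13],R)
press(bot,status,x,y,.086,.058,10,R)
im,d=cams.camera('scene');cv2.imwrite('pics/s1.png',cv2.resize(im[150:230,260:460],None,fx=4,fy=4)[:,:,::-1])
bot.movel([x,y,.13],rate=.15)
bot.movep([.50,.17,.30],Rdown(0))
im,d=cams.camera('wrist');cv2.imwrite('pics/w1.png',im[:,:,::-1]);np.save('w1d.npy',d)
print(status.read_state()['time_s'])
E
```

```text
hold [0.5631 0.2011 0.0676] [-4.6  4.3 13.2]
85.0 85.3 [-0.0, 0.8, 0.1]
84.0 83.9 [0.3, 0.6, 0.4]
83.0 82.9 [1.1, 1.7, -0.5]
82.0 81.9 [0.4, 0.2, 0.6]
81.0 80.9 [0.6, 0.9, -1.3]
80.0 79.9 [0.7, -0.2, 0.0]
79.0 78.9 [0.3, 1.6, 0.9]
78.0 77.9 [0.6, 1.0, -0.6]
77.0 76.9 [0.1, 0.2, -0.5]
76.0 75.9 [0.7, -0.1, 0.6]
75.0 75.0 [0.9, -0.4, -0.2]
74.0 74.0 [0.4, -0.4, 0.7]
73.0 72.9 [-0.0, 1.2, 0.3]
72.0 71.9 [0.9, 0.7, 0.3]
71.0 71.0 [0.1, 0.2, -0.5]
70.0 70.0 [0.6, 1.9, 0.6]
69.0 69.0 [-0.2, 2.9, 1.9]
68.0 68.0 [-1.2, 3.7, 2.5]
67.0 67.6 [-2.1, 4.8, 13.6]
13.4833
```

View pics/s1.png

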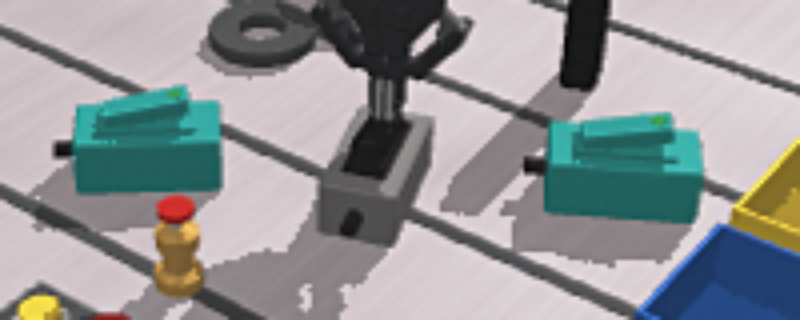

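View pics/w1.png

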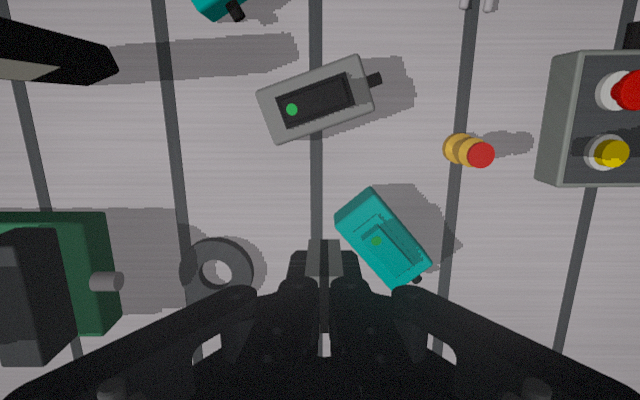

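```bash
python3 - <<'E'
from h import *
w=np.load('w0.npz');p={'intrinsics':w['K'],'R':w['R'],'t':w['t']}
D={'before':w['d'],'after':np.load('w1d.npy')}
c=np.array([.571,.1785]);a=np.radians(108.5);u=np.array([np.cos(a),np.sin(a)]);n=np.array([-u[1],u[0]])
vv,uu=np.mgrid[50:150,240:390]
for k,d in D.items():
    z=d[50:150,240:390];P=np.linalg.inv(p['intrinsics'])@np.stack([uu.ravel(),vv.ravel(),np.ones(uu.size)])*z.ravel()
    X=(p['R'].T@(P-p['t'][:,None])).T
    s=(X[:,:2]-c)@u;t=(X[:,:2]-c)@n
    print(k,[(int(b*1e3),round(float(np.median(X[(abs(s-b)<.003)&(abs(t)<.007),2]))*1e3,1)) for b in np.arange(-.03,.031,.01)])
    print('side',[(int(b*1e3),round(float(np.median(X[(abs(s-b)<.003)&(abs(t-.024)<.004),2]))*1e3,1)) for b in np.arange(-.05,.051,.02)])
    m=(abs(s)<.028)&(abs(t)<.008);k=np.polyfit(s[m],X[m,2],1);print('tilt deg',np.degrees(np.arctan(k[0])))
ims=[cv2.imread(f'pics/{q}.png')[40:160,230:410] for q in('w0','w1')]
cv2.imwrite('pics/cmp.png',cv2.resize(np.vstack(ims),None,fx=2.5,fy=2.5))
E
```

```text
before [(-30, 66.0), (-19, 67.5), (-9, 69.4), (0, 70.7), (10, 72.3), (20, 73.8), (30, 75.6)]
side [(-50, 49.9), (-30, 50.1), (-10, 50.1), (9, 50.0), (30, 50.0), (50, 50.1)]
tilt deg -21.921833292336327
after [(-30, 77.4), (-19, 76.0), (-9, 74.2), (0, 72.3), (10, 70.0), (20, 68.1), (30, 66.4)]
side [(-50, 50.7), (-30, 50.5), (-10, 50.5), (9, 50.3), (30, 50.6), (50, 50.7)]
tilt deg -35.84228072642375
```

View pics/cmp.png

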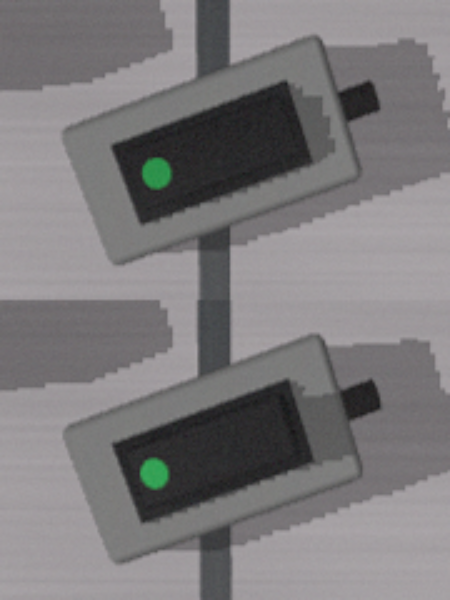

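```bash
python3 - <<'E'
from h import *
w=np.load('w0.npz');p={'intrinsics':w['K'],'R':w['R'],'t':w['t']}
c=np.array([.571,.1800]);a=np.radians(108.5);u=np.array([np.cos(a),np.sin(a)]);n=np.array([-u[1],u[0]])
vv,uu=np.mgrid[50:150,240:390]
for k,d in (('before',w['d']),('after',np.load('w1d.npy'))):
    z=d[50:150,240:390];P=np.linalg.inv(p['intrinsics'])@np.stack([uu.ravel(),vv.ravel(),np.ones(uu.size)])*z.ravel()
    X=(p['R'].T@(P-p['t'][:,None])).T
    s=(X[:,:2]-c)@u;t=(X[:,:2]-c)@n
    m=(abs(s)<.027)&(abs(t)<.009)&(X[:,2]>.06)&(X[:,2]<.085)
    for _ in range(3):
        q=np.polyfit(s[m],X[m,2],1);m&=abs(X[:,2]-np.polyval(q,s))<.004
    print(k,m.sum(),q,'angle',np.arctan(q[0]),'rms',np.std(X[m,2]-np.polyval(q,s[m])))
E
```

```text
before 949 [0.15693776 0.0709827 ] angle 0.15566804181434674 rms 0.0007904022000903334
after 948 [-0.19828952  0.07184569] angle -0.19575033111001056 rms 0.0007640900086860855
```

The rocker now sits at -0.196 rad, where fully on is -0.2, and it held 13 N against its stop. The box hasn't moved. Next I'll take one wrist check over the station.

```bash
python3 - <<'E'
from cell import bot,status,cams
from h import *
bot.movep([.46,-.19,.25],Rdown(0))
p=cams.camera_params('wrist');im,d=cams.camera('wrist');cv2.imwrite('pics/w2.png',im[:,:,::-1])
for n,lo,hi,z in [('blue',(105,120,60),(130,255,255),.072),('green',(55,100,50),(85,255,255),.072),('yellow',(18,120,80),(35,255,255),.072),('red',(0,150,60),(8,255,255),.086)]:
    for a,c in blobs(im,lo,hi,(150,0,500,399),200): print(n,a,c.round(1),ray(p,c,z).round(4))
print(status.read_state()['time_s'])
E
```

```text
blue 1000 [343.9  39.1] [ 0.5814 -0.205   0.072 ]
green 817 [343.6 116.4] [ 0.5173 -0.2057  0.072 ]
yellow 482 [157.1 117.7] [ 0.5161 -0.0375  0.072 ]
yellow 854 [272.2 117. ] [ 0.5168 -0.1413  0.072 ]
red 1919 [265.7  36.3] [ 0.5811 -0.1406  0.086 ]
14.9
```

View pics/w2.png

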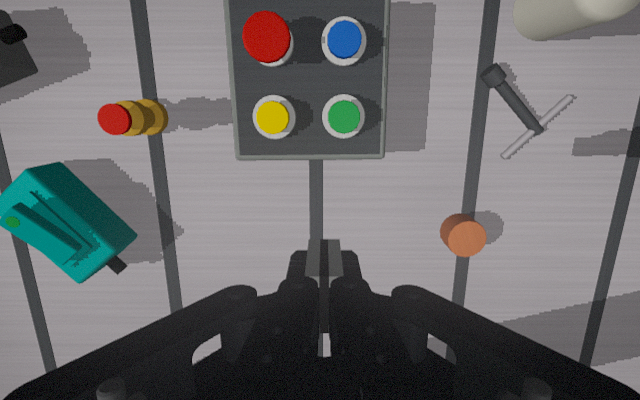

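The wrist view shows blue at (344,39), green at (344,116), red at (266,36) and yellow at (272,117). It agrees with the top view to 4 mm, so I'll use the mean and press blue, check it, then press green.

```bash
python3 - <<'E'
from cell import bot,status,cams
from h import *
x,y=.5817,-.207;R=Rdown(0)
bot.movep([x,y,.12],R)
press(bot,status,x,y,.076,.061,13,R)
bot.movel([x,y,.12],rate=.15)
bot.movep([.46,-.19,.25],R)
p=cams.camera_params('wrist');im,d=cams.camera('wrist');cv2.imwrite('pics/w3.png',im[:,:,::-1])
for n,uv in [('blue',(344,39)),('green',(344,116)),('yellow',(272,117)),('red',(266,36))]:
    zc=np.median(d[uv[1]-4:uv[1]+5,uv[0]-4:uv[0]+5]);print(n,(p['R'].T@(np.linalg.solve(p['intrinsics'],[*uv,1])*zc-p['t'])).round(4))
print(status.read_state()['time_s'])
E
```

```text
hold [ 0.5818 -0.207   0.0643] [-6.8  2.5 23.6]
75.0 75.2 [-0.9, -1.1, 0.6]
74.0 73.9 [-0.6, -1.4, 0.8]
73.0 72.9 [-0.8, -0.6, -0.2]
72.0 71.9 [0.2, 0.1, 0.5]
71.0 71.0 [-0.9, -0.6, -0.3]
70.0 69.9 [-0.9, -0.4, 0.8]
69.0 68.9 [-0.3, -0.9, 0.4]
68.0 67.9 [0.2, -1.1, 1.0]
67.0 66.9 [0.1, -0.3, 0.1]
66.0 65.9 [-0.3, -0.8, 1.2]
65.0 64.9 [0.4, -0.6, 0.2]
64.0 64.5 [-3.0, 0.8, 11.1]
63.0 64.3 [-7.8, 2.6, 24.5]
blue [ 0.5824 -0.2062  0.0643]
green [ 0.5175 -0.2068  0.0717]
yellow [ 0.5167 -0.1421  0.0717]
red [ 0.5812 -0.1418  0.0853]
21.1
```

Blue's top is now at 64.3 mm, which is fully in, and the others are still out. On to green.

```bash
python3 - <<'E'
from cell import bot,status,cams
from h import *
x,y=.5173,-.2072;R=Rdown(0)
bot.movep([x,y,.12],R)
press(bot,status,x,y,.076,.061,13,R)
bot.movel([x,y,.12],rate=.15)
bot.movep([.46,-.19,.25],R)
p=cams.camera_params('wrist');im,d=cams.camera('wrist');cv2.imwrite('pics/w4.png',im[:,:,::-1])
for n,uv in [('blue',(344,39)),('green',(344,116)),('yellow',(272,117)),('red',(266,36))]:
    zc=np.median(d[uv[1]-4:uv[1]+5,uv[0]-4:uv[0]+5]);print(n,(p['R'].T@(np.linalg.solve(p['intrinsics'],[*uv,1])*zc-p['t'])).round(4))
im,d=cams.camera('top');cv2.imwrite('pics/top4.png',im[:,:,::-1])
print([(a,c.round(1)) for a,c in blobs(im,(50,80,40),(85,255,255),(232,175,292,220),4)])
s=status.read_state();print(s['time_s'],s['width'],s['tcp_pos'])
E
```

```text
hold [ 0.5174 -0.2073  0.0644] [-2.4 -0.  13.4]
75.0 75.2 [-0.9, -1.1, 0.3]
74.0 73.9 [-1.0, -0.3, 1.0]
73.0 72.9 [-0.4, -0.4, 0.7]
72.0 71.9 [-0.7, -1.0, 1.3]
71.0 71.1 [-1.3, -1.0, 2.1]
70.0 70.0 [-0.6, -0.6, 2.5]
69.0 69.0 [-1.0, -0.4, 3.4]
68.0 68.0 [-0.7, -0.4, 4.8]
67.0 67.0 [0.2, -0.1, 4.6]
66.0 66.0 [-0.5, -0.4, 5.6]
65.0 65.0 [0.0, -0.9, 4.9]
64.0 64.4 [-1.8, -0.5, 13.1]
blue [ 0.5817 -0.206   0.0646]
green [ 0.5168 -0.2066  0.0715]
yellow [ 0.5159 -0.1418  0.0715]
red [ 0.5805 -0.1415  0.0856]
[(np.int32(36), array([248. , 199.1]))]
26.8417 0.0002677724620264598 [ 0.45974058 -0.18984566  0.24856166]
```

View pics/top4.png

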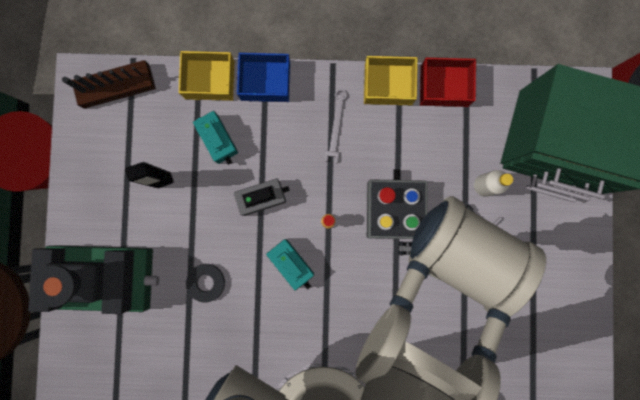

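The top view shows everything in view unmoved: box at (260,197), fitting (328,221), flange (208,283). The arm is clear of it all, so I'm handing in.

```bash
python3 -c "
from cell import bot
print(bot.hand_in())"
```

```text
the job is handed in; nothing more can be done
None
```

With the fingers closed, I switched the rocker on, pressed blue fully in, then pressed green and let it go, in that order. I handed the job in at about 27 s; no verdict is reported.

- **Rocker:** it held 13 N against its stop. The depth fit gives a tilt of -0.196 rad, where fully on is about -0.2.
- **Buttons:** blue stays in, its top at 64.6 mm. Green bottomed out with the fingertips at 64.4 mm and 13 N, then sprang back to 71.5 mm. Red and yellow read as out in every check.
- **Scene:** the switch box had not shifted in the before and after pictures, and nothing else in the last top view had moved. The arm hid the bush and most of the chuck key there, so I could not check those two.
- **Disagreement:** the top and wrist cameras differed by about 4 mm in y, so I pressed at the mean of the two. The highest force was about 25 N, on blue at its stop.

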